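# Ease the chisel chest shut

## Robot

A 6-joint arm with a two-finger parallel gripper is mounted at the origin on the work surface. World frame = base frame: x ahead of the robot, y to its left, z up, the work surface at z = 0. Lengths are in m, angles in degrees, forces in N, time in s.
With the tool pointing down it reaches from about 0.35 to 0.875 m from the base axis. Payload 4.2 kg.
Tool frame: the origin (TCP) lies midway between the tips of the shut fingers; the grasp point (between the pads) lies 19 mm behind it; y points along the fingers, z is the direction in which the jaws open and shut, and the axes are right-handed (so a half turn about y gives the same grasp; the last joint's range is limited). The gripper opens to 87 mm and grips with 3 to 60 N. Pads are 19 mm wide; open, the fingers measure 117 mm over their backs; the gripper's body (75 mm by 190 mm) begins 51 mm behind the grasp point.
Start: joints at [-61.158, 22.042, 0.453, 0, -68.411, -14.817], TCP at [0.151, -0.606, 0.223] pointing down, gripper open.
Joint ranges: [-179.83, 179.83], [-69.29, 118.12], [-61.27, 80.66], [-181.25, 117.63], [-171.15, -9.14], [-177.46, 177.46]. Speed limits (degrees/s): [159.86, 159.86, 180, 180, 180, 180].

## Interface

Orientations are given as [roll, pitch, yaw] about the fixed x, y, z axes, in that order (R = Rz(yaw) Ry(pitch) Rx(roll)).
In Python, from bench import bot, planner, imaging gives the robot as it stands. The module is installed in compiled form; this text tells all that it offers. Calls block until the motion is done:
- bot.reach(position, orientation): joint-space move of the TCP to a pose.
- bot.servo_line(position, attitude=None, speed=0.15, threshold=None): straight line of the TCP; attitude=None keeps the orientation; speed is the mean speed in m/s. With threshold (N) it stops when the force on the tool has changed by that much, and returns True; else False.
- bot.set_joints(angles): joint-space move.
- bot.ungrasp() and bot.close(force=None): open the fingers fully, or close them until they stop; force is the grip in N (None keeps the last).
- bot.pause(seconds).
- planner.ik(position, orientation): joint angles nearest the present ones, or None.
- bot.get_obs(): the state.
- imaging.get_image(name): name is "side" or "top" or "wrist"; returns (picture, depth): 480x640x3 uint8, red, green, blue; 480x640 float32, m along the optical axis (not along the pixel's ray), 0 where there is no reading.
- imaging.calibration(name): a dict with "fx", "fy", "cx", "cy" (pixels), "cam_to_world" (4x4, takes a point from camera to world coordinates). Camera axes: x right, y down, z forward; pixel columns grow to the right and rows downward; lengths in m; the calibration is good to about 2 mm. A picture is of the moment at which its call begins: read the wrist's pose just before it. calibration takes no time and is no camera call; for the wrist camera it gives the pose at the moment of the call.
A pose or a line that the arm cannot do raises bot.MotionError and nothing moves.
- bot.hand_in(): hands the job in, once; it reports no verdict.
Trained networks look in the newest picture that a camera, given by its name, has taken for a name from the list of things; names that differ only in an ending like _2 or _b are one class to them, and where a whole thing is asked for, a point or a joint stands for the part that bears it (a point fixed in the world has none). Each returns a list of dicts, best first, with "confidence" (0 to 1); they miss things now and then, are a little off and sometimes report something else, mostly with a low value. They report only what shows in the picture. A call takes as long as a camera call.
- imaging.silhouettes(camera, name): "mask" (480x640 bool, what is visible of it) and "position" ([column, row] in pixels, amid what is visible of it).
The state is a dict: "clock": time; "joints": joint angles; "joint_velocities": joint speeds; "effort": joint torques, N m; "tcp_pos": TCP position; "orientation": TCP orientation; "wrist_force": force on the tool from outside, world axes, zero at the start; "torque": the same for the moment, N m; "width": finger opening in m.
Only numpy, scipy, OpenCV 4.12 (cv2) and the standard library are available. Lean on these libraries where they do the work, as an engineer would, in place of code of your own. Each camera call takes 0.05 s, during which the arm holds its last target.

## Task

The chisel chest on the bench stands open, its lid leaning back. Tip the lid forward with a fingertip until it falls of its own weight, catch it from below on the back of a finger while it is still well up, stop it there, and let it down gently on the finger until it is fully shut, with no bang. Only touch the lid: do not take it between the fingers, and leave the pail, the mallet and the glue bottle where they stand.

Things in the scene. Friction and masses are not known exactly. Their poses are not given: they have to be found in the camera images.
- chest: open pine chest with brass corner straps, fixed to the bench: 200 mm deep (its x), 300 mm long (its y), 100 mm high, walls 12 mm; chisels and a stone lie low inside. Origin: centre of its underside, on the bench. Its x axis points level from the front wall to the hinged rear wall, z up
- lid (a joint): angle of the lid in rad: 0 fully shut (underside flat on the rim), pi/2 upright, about 1.80 leaning back on the hinges' stop, where it starts and stays. Upright is the balance point: once tipped below about 1.5 it falls shut by itself. The hinge barrels are damped, so the fall is slow at first: from 1.4 rad it takes about 1.2 to 1.8 s to come half-way down, and left alone it shuts with a bang at about 1 rad/s
- hinge (a point): middle of the lid's hinge axis, on the top edge of the chest's rear wall (100 mm above the bench); axes as the chest's, hinge axis along y
- lip (a point): point on the lid's underside in the middle of the lip, the 25 mm by which the lid overhangs the chest's front wall: 212.5 mm from the hinge axis and 12.5 mm in from the lid's free edge, midway along it. The lid is a flat pine board 225 mm from hinge axis to free edge, 300 mm long, 16 mm thick, 0.6 to 0.85 kg. Axes turn with the lid: x along the lid from free edge towards hinge, z from the underside towards the top face (up when shut)
- pail: loose small wooden pail with two brass hoops, 100 mm across the rim, 121 mm high with its two ears; bystander; origin centre of its underside
- mallet: loose wooden joiner's mallet lying on the bench, 60 mm high: head 70 mm along its x and 120 mm along its y, the handle 26 mm thick reaches 225 mm from the origin along -x, 30 mm up; bystander; origin on the bench under the middle of the head
- glue: loose white glue bottle with orange cap, 60 mm across, 160 mm high; bystander; origin centre of its underside

How it is judged (in metres and radians):
On the way, in this order (a step that is already met when the one before it is completed fails the run):
1. the lid, tipped past upright, falls by itself with nothing touching it (value of joint lid between 0.5 and 1.5 rad and velocity of joint lid below -0.05 rad/s and contact force between lid and anything else below 0.05 N), for 0.1 s.
2. the lid is caught from below on the outside of a finger and stopped while still well up (above 0.45 rad), the grasp point under the lid's underside (value of joint lid between 0.45 and 1.4 rad and velocity of joint lid above -0.15 rad/s and contact force between the fingers and lid above 0.5 N and z of the grasp point in the frame of lip below -0.003 m), for 0.15 s.
At the end, for the whole second after the job is handed in: the lid rests fully shut (within 0.02 rad, 4 mm at its free edge), and the pail, mallet and glue bottle are within 15 mm of where they stood (value of joint lid below 0.02 rad and velocity of joint lid below 0.05 rad/s and distance of each of pail, mallet, glue from where it was at the start of the episode below 0.015 m); the robot touches nothing.
It fails at once if the lid bangs or drops: it comes down faster than 0.6 rad/s in the last 0.4 rad (value of joint lid below 0.4 rad and velocity of joint lid below -0.6 rad/s).
It fails at once if the lid is taken between the fingers (grasp point inside the board's edge) (contact force between the fingers and lid above 0.5 N and z of the grasp point in the frame of lip between 0.001 and 0.015 m and x of the grasp point in the frame of lip above -0.0105 m and y of the grasp point in the frame of lip between -0.148 and 0.148 m).
It fails at once if the pail, mallet or glue bottle is shoved, lifted or tipped (distance of any of pail, mallet, glue from where it was at the start of the episode above 0.03 m or angle between any of pail, mallet, glue's own z axis and vertical above 0.4 rad).
It also fails if it takes over 54 s, if anything falls off the work surface, if the arm or the gripper's body presses on something with over 40 N, if the wrist force passes 120 N, or if a joint passes its speed limit or range.

## Working session

There is one attempt and no reset: what is moved stays moved. The work goes in short steps, each a Python script; the robot and the scene stay as the last script left them, time stands still between calls to the robot, and variables do not carry over. Pictures are saved under pics/ and viewed, and the job is handed in when it is done.

```bash
mkdir -p pics
cat > h.py <<'E'
import numpy as np, cv2
from bench import bot, planner, imaging
def snap(cam,fn):
    im,d=imaging.get_image(cam); cv2.imwrite('pics/'+fn,im[:,:,::-1]); return im,d
def cloud(cam,d,mask=None):
    c=imaging.calibration(cam); T=np.array(c["cam_to_world"])
    m=(d>0) if mask is None else (d>0)&mask
    v,u=np.nonzero(m); z=d[v,u]
    P=np.c_[(u-c["cx"])/c["fx"]*z,(v-c["cy"])/c["fy"]*z,z]
    return P@T[:3,:3].T+T[:3,3]
E
python3 - <<'E'
from h import *
np.set_printoptions(precision=3,suppress=True)
o=bot.get_obs(); print(o)
for c in ["side","top"]:
    im,d=snap(c,c+"0.png"); k=imaging.calibration(c); print(c,k["fx"],np.array(k["cam_to_world"]))
    np.save(c+"_d.npy",d)
    for n in ["chest","lid","pail","mallet","glue"]:
        for r in imaging.silhouettes(c,n)[:2]:
            P=cloud(c,d,r["mask"]); print(n,round(r["confidence"],2),r["position"],P.shape[0], np.percentile(P,[2,50,98],axis=0).round(3).tolist() if len(P) else None)
            if r["confidence"]>.5: np.save(f"{c}_{n}.npy",P)
E
```

```text
{'clock': 0.0, 'joints': array([-61.158,  22.089,   0.379,  -0.028, -68.413, -14.818]), 'joint_velocities': array([ 0.002, -0.028, -0.048, -0.045,  0.023,  0.042]), 'effort': array([  0.001, -39.067,  18.741,   4.22 ,   0.011,  -0.   ]), 'tcp_pos': array([ 0.151, -0.606,  0.221]), 'orientation': array([-89.874,   0.006,  14.014]), 'wrist_force': array([-0.047,  0.534, -0.725]), 'torque': array([-0.018,  0.033,  0.021]), 'width': 0.08698717202484357}
side 537.9520267695327 [[ 0.381  0.675 -0.632  1.208]
 [ 0.924 -0.292  0.246 -0.28 ]
 [-0.019 -0.678 -0.735  0.882]
 [ 0.     0.     0.     1.   ]]
chest 0.62 [338.2, 211.2] 16492 [[0.31, -0.109, 0.006], [0.5, 0.045, 0.066], [0.627, 0.171, 0.317]]
lid 0.84 [285.9, 183.5] 5092 [[0.336, -0.116, 0.054], [0.52, -0.075, 0.244], [0.63, -0.019, 0.318]]
pail 0.91 [225.0, 237.2] 2486 [[0.381, -0.234, 0.004], [0.441, -0.193, 0.068], [0.474, -0.148, 0.118]]
mallet 0.89 [456.0, 220.6] 3027 [[0.505, 0.225, 0.006], [0.555, 0.269, 0.045], [0.618, 0.468, 0.061]]
mallet 0.29 [336.7, 211.6] 16355 [[0.31, -0.109, 0.007], [0.501, 0.045, 0.066], [0.627, 0.17, 0.317]]
top 602.1480479865018 [[-0.021 -0.973  0.231  0.296]
 [-1.     0.02  -0.007 -0.011]
 [ 0.002 -0.231 -0.973  1.028]
 [ 0.     0.     0.     1.   ]]
chest 0.74 [305.9, 277.2] 38876 [[0.308, -0.106, 0.009], [0.458, 0.008, 0.077], [0.608, 0.166, 0.318]]
lid 0.93 [362.6, 254.9] 13729 [[0.334, -0.113, 0.112], [0.467, -0.071, 0.255], [0.616, -0.025, 0.319]]
pail 0.7 [431.9, 299.7] 3166 [[0.378, -0.235, 0.003], [0.433, -0.202, 0.035], [0.469, -0.153, 0.12]]
pail 0.38 [359.6, 252.9] 13798 [[0.334, -0.113, 0.109], [0.467, -0.071, 0.254], [0.617, -0.025, 0.319]]
mallet 0.68 [142.9, 245.1] 5348 [[0.492, 0.226, 0.009], [0.536, 0.28, 0.057], [0.609, 0.473, 0.063]]
glue 0.79 [398.3, 213.2] 1019 [[0.539, -0.163, 0.019], [0.558, -0.138, 0.116], [0.59, -0.12, 0.161]]
```

View pics/side0.png

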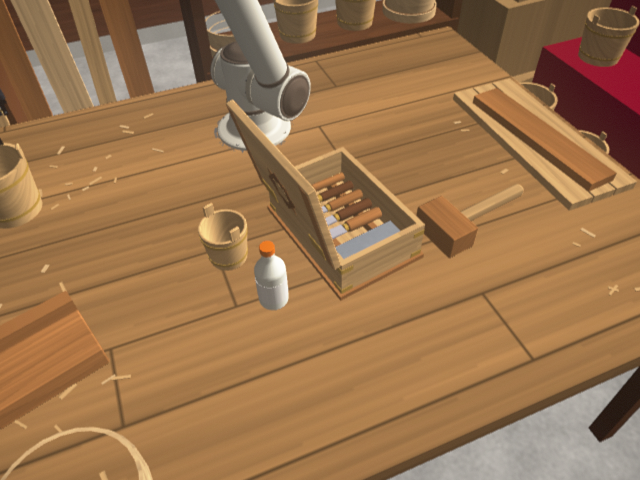

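View pics/top0.png

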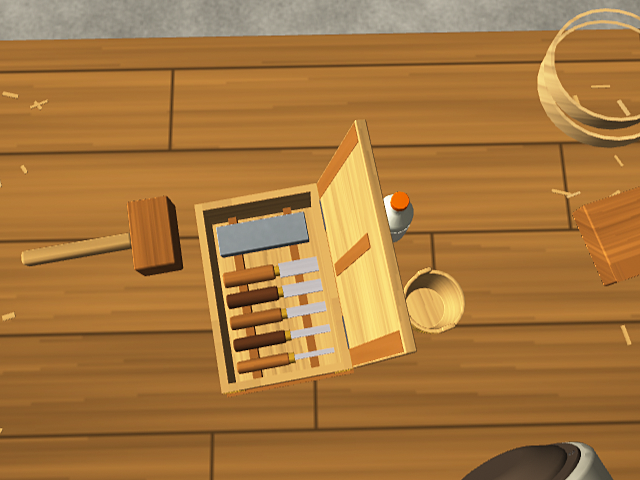

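The side view shows the open chest with its lid plane near column 285, leaning towards the pail and glue (-y). The top view shows the chest front facing +y, with the mallet head at (155,235) in front of it. The pail is at (432,300) and the glue at (398,210), both behind the lid. I'll fit the chest next.

```bash
cat > fit.py <<'E'
from h import *
np.set_printoptions(precision=4,suppress=True)
def plane(P,n=300,t=.003):
    rng=np.random.default_rng(0);best=None
    for _ in range(n):
        a,b,c=P[rng.choice(len(P),3,False)];v=np.cross(b-a,c-a)
        if np.linalg.norm(v)<1e-6: continue
        v/=np.linalg.norm(v);i=abs((P-a)@v)<t
        if best is None or i.sum()>best.sum(): best=i
    Q=P[best];m=Q.mean(0);return m,np.linalg.svd(Q-m,full_matrices=False)[2][2],Q
P=np.load("top_lid.npy");m,nv,Q=plane(P)
if nv[2]<0: nv=-nv
h=np.array([nv[0],nv[1]]);h/=np.linalg.norm(h)
print("lid underside normal",nv,"inliers",len(Q),len(P),"theta",np.pi/2+np.arcsin(nv[2]))
# h points toward front (+y): chest x = -h
cx=-h; cy=np.array([-cx[1],cx[0]]); print("cx",cx,"cy",cy,"yaw",np.degrees(np.arctan2(cx[1],cx[0])))
# hinge: plane at z=.1
s=-((0.1-m[2])*nv[2])/np.linalg.norm(nv[:2]) # offset along h from m
print("hinge cx coord (lid plane)",(m[:2]+h*s)@cx)
v=Q[:,:2]@cy; print("lid cy extent",np.percentile(v,[.3,1,99,99.7]),"z max",np.percentile(Q[:,2],[.3,99.7]))
C=np.load("top_chest.npy"); r=C[(abs(C[:,2]-.1)<.004)]
a=r[:,:2]@cx;b=r[:,:2]@cy
rect=cv2.minAreaRect(r[:,:2].astype(np.float32)); print(rect)
print("rim cx",np.percentile(a,[.5,2,98,99.5]),"cy",np.percentile(b,[.5,2,98,99.5]),"z",np.median(r[:,2]))
E
python3 fit.py
```

```text
lid underside normal [-0.161   0.9595  0.2312] inliers 11795 13729 theta 1.8041177549554086
cx [ 0.1654 -0.9862] cy [0.9862 0.1654] yaw -80.4766313393462
hinge cx coord (lid plane) 0.11223640945777823
lid cy extent [0.3099 0.3117 0.6033 0.6058] z max [0.104  0.3196]
((0.46379905939102173, 0.013122335076332092), (0.30089420080184937, 0.30327653884887695), 9.331463813781738)
rim cx [-0.0871 -0.0865  0.1127  0.1139] cy [0.3097 0.3106 0.6078 0.6091] z 0.09928407309711629
```

```bash
cat >> h.py <<'E'
from scipy.spatial.transform import Rotation as Ro
yaw=np.radians(-80.5); CX=np.array([np.cos(yaw),np.sin(yaw),0]); CY=np.array([-CX[1],CX[0],0]); UZ=np.array([0,0,1.])
HX=0.1125; CYC=0.4588
def W(X,Y,Z): return CX*(HX-X)+CY*(CYC+Y)+UZ*Z
def ori(phi,flip=1):
    d=CX*np.cos(phi)-UZ*np.sin(phi); n=flip*(CX*np.sin(phi)+UZ*np.cos(phi))
    return Ro.from_matrix(np.c_[np.cross(d,n),d,n]).as_euler('xyz',degrees=True)
def dn(phi): return np.array([-np.cos(phi),-np.sin(phi)]),np.array([-np.sin(phi),np.cos(phi)])
def tip_tcp(th,phi,s=.02,gap=0.):   # finger underside on lid's rear top corner
    d,n=dn(phi); C=np.array([.225*np.cos(th)-.016*np.sin(th),.1+.225*np.sin(th)+.016*np.cos(th)])
    return C+(.015+gap)*n+s*d
def catch_tcp(th,phi,s=.017,gap=0.):  # upper finger back under lid at free edge; finger tip s inside of edge
    d,n=dn(phi)
    E=np.array([.225*np.cos(th),.1+.225*np.sin(th)])
    if phi>=th: return E-(.015+gap)*n+s*d
    t=np.array([(.225-s)*np.cos(th),.1+(.225-s)*np.sin(th)])   # tip corner contact
    return t-(.015+gap)*n
E
cat > ikc.py <<'E'
from h import *
np.set_printoptions(precision=1,suppress=True)
for n in ["mallet","glue","pail"]:
    P=np.load(f"top_{n}.npy"); print(n,"X",np.percentile(HX-P@CX,[1,99]).round(3),"Y",np.percentile(P@CY-CYC,[1,99]).round(3))
for ph in (40,48):
  for fl in (1,-1):
    for Y in (-.08,-.04,0):
        phi=np.radians(ph);o=ori(phi,fl);R=[]
        for nm,p in [("pre",tip_tcp(1.8,phi)-.06*dn(phi)[0]),("tip",tip_tcp(1.8,phi)),("tipped",tip_tcp(1.45,phi)),("up",tip_tcp(1.45,phi)-.05*dn(phi)[0]),("wait",catch_tcp(.7,phi)),("shut",catch_tcp(0,phi)),("out",catch_tcp(0,phi)+[.08,0])]:
            q=planner.ik(W(p[0],Y,p[1]),o); R.append((nm,None if q is None else np.array(q)))
        print(ph,fl,Y,[a for a,q in R if q is None]); 
        if Y==-.04:
            for a,q in R: print("  ",a,q)
E
python3 ikc.py
```

```text
mallet X [0.2 0.5] Y [0.1 0.2]
glue X [-0.1 -0.1] Y [0.1 0.1]
pail X [-0.2 -0.1] Y [-0.1 -0. ]
40 1 -0.08 []
40 1 -0.04 []
   pre [ 35.5   1.1 -37.4  44.  -82.1  45.2]
   tip [ 28.1   2.4 -42.8  49.2 -73.5  44.2]
   tipped [ 40.    3.2 -38.9  41.8 -81.8  40.2]
   up [ 45.2   2.8 -33.8  38.5 -88.6  40.7]
   wait [ 60.1  17.1 -34.3  29.4 -82.3  23.5]
   shut [ 63.9  32.  -36.8  28.8 -68.1  13.1]
   out [ 69.1  35.5 -27.4  23.8 -74.3  13.9]
40 1 0 []
40 -1 -0.08 []
40 -1 -0.04 []
   pre [  35.5    1.1  -37.4   44.   -82.1 -134.8]
   tip [  28.1    2.4  -42.8   49.2  -73.5 -135.8]
   tipped [  40.     3.2  -38.9   41.8  -81.8 -139.8]
   up [  45.2    2.8  -33.8   38.5  -88.6 -139.3]
   wait [  60.1   17.1  -34.3   29.4  -82.3 -156.5]
   shut [  63.9   32.   -36.8   28.8  -68.1 -166.9]
   out [  69.1   35.5  -27.4   23.8  -74.3 -166.1]
40 -1 0 []
48 1 -0.08 []
48 1 -0.04 []
   pre [ 32.4  -0.8 -33.3  38.8 -79.6  52.2]
   tip [ 25.9   0.9 -39.   42.9 -70.7  51.3]
   tipped [ 37.6   1.2 -35.8  37.  -78.7  45.9]
   up [ 42.3   0.5 -30.5  34.3 -85.8  46.3]
   wait [ 58.5  13.7 -33.2  26.6 -78.6  27.2]
   shut [ 62.4  28.  -37.6  27.  -62.8  16.3]
   out [ 67.9  31.7 -28.6  22.1 -68.7  16.2]
48 1 0 []
48 -1 -0.08 []
48 -1 -0.04 []
   pre [  32.4   -0.8  -33.3   38.8  -79.6 -127.8]
   tip [  25.9    0.9  -39.    42.9  -70.7 -128.7]
   tipped [  37.6    1.2  -35.8   37.   -78.7 -134.1]
   up [  42.3    0.5  -30.5   34.3  -85.8 -133.7]
   wait [  58.5   13.7  -33.2   26.6  -78.6 -152.8]
   shut [  62.4   28.   -37.6   27.   -62.8 -163.7]
   out [  67.9   31.7  -28.6   22.1  -68.7 -163.8]
48 -1 0 []
```

```bash
cat > s1.py <<'E'
from h import *
np.set_printoptions(precision=3,suppress=True)
phi=np.radians(45);o=ori(phi,1);Y=-.03
P=np.load("top_mallet.npy");print("mallet Y",np.percentile(P@CY-CYC,[.5]), "X",np.percentile(HX-P@CX,[.5]))
c=lambda:bot.get_obs()["clock"]
def L(xz,v,**k):
    t=c();r=bot.servo_line(W(xz[0],Y,xz[1]),speed=v,**k);print("dt",round(c()-t,3),r);return r
s=bot.get_obs();p=s["tcp_pos"].copy();p[2]=.5
bot.close(10); print(c())
bot.servo_line(p,speed=.4);print(c())
a=tip_tcp(1.45,phi)-.05*dn(phi)[0]; up=np.array([0,.14])
bot.reach(W(*[a[0]+.05,Y,a[1]+.14]),o);print(c(),bot.get_obs()["orientation"],o)
w=catch_tcp(.68,phi)
L(a+up,.3)
for v in (.3,.6):
    L(w+up,v); e=bot.get_obs(); print(e["tcp_pos"]-W(w[0],Y,w[1]+.14),e["joint_velocities"]); L(a+up,.3)
print(c(),bot.get_obs()["wrist_force"]); snap("side","s1.png")
E
python3 s1.py
```

```text
mallet Y [0.071] X [0.248]
2.125
3.0
5.5 [ -45.013    0.012 -170.576] [ -45.    -0.  -170.5]
dt 0.317 False
dt 0.833 False
[0.    0.    0.001] [-1.058 -1.35   0.208 -0.124  0.13  -0.142]
dt 0.833 False
dt 0.558 False
[-0.     0.001 -0.001] [-2.148 -2.874  1.427  0.529 -0.274  0.133]
dt 0.833 False
8.875 [ 0.005  0.737 -0.499]
```

View pics/s1.png

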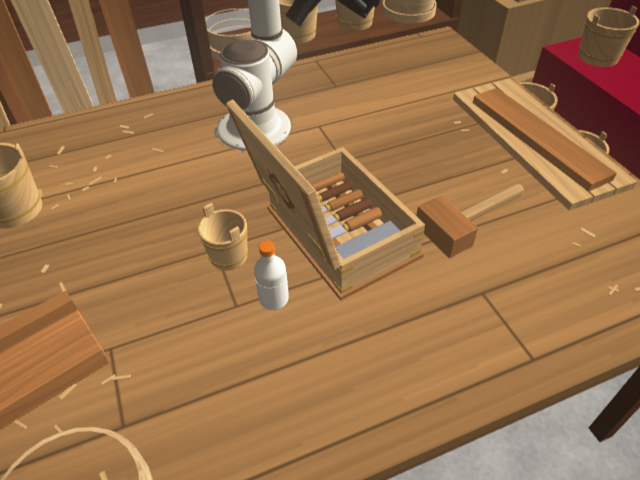

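The hand is out of frame above the top edge, which agrees with its commanded height, and nothing in the scene has moved. The fast line takes 0.56 s, quick enough to beat the fall. Next I'll tip the lid and go straight to the catch.

```bash
cat > s2.py <<'E'
from h import *
np.set_printoptions(precision=3,suppress=True)
phi=np.radians(45);o=ori(phi,1);Y=-.03
ob=bot.get_obs
def L(xz,v,**k):
    r=bot.servo_line(W(xz[0],Y,xz[1]),attitude=o,speed=v,**k);e=ob();log.append((round(e["clock"],3),e["wrist_force"]));return r
log=[]
d,n=dn(phi)
t0=tip_tcp(1.804,phi,gap=.008)
L(t0-.08*d,.2)
hit=L(t0,.1,threshold=6)
if hit:
    print("touched early",log); raise SystemExit
b=ob()["wrist_force"]
t1=tip_tcp(1.44,phi)
L(t1,.06)
L(t1-.05*d,.3)
w=catch_tcp(.68,phi)
L(w,.6)
F=[]
b=None
for i in range(60):
    bot.pause(.05);e=ob();f=e["wrist_force"];F.append((round(e["clock"],2),f.round(2).tolist()))
    if i==1:b=f
    if b is not None and np.linalg.norm(f-b)>1.2: break
print(log);print(F)
bot.pause(.6);print(ob()["clock"],ob()["wrist_force"],ob()["tcp_pos"]-W(w[0],Y,w[1]))
snap("side","s2.png")
im,dd=snap("top","s2t.png");r=imaging.silhouettes("top","lid")
if r: 
    np.save("lid2.npy",cloud("top",dd,r[0]["mask"]));print(r[0]["confidence"])
E
python3 s2.py
```

```text
[(9.767, array([-0.611, -1.081, -0.245])), (10.717, array([-0.081,  0.282, -0.282])), (12.317, array([-0.698,  0.174,  0.683])), (12.633, array([-0.541,  0.358, -0.66 ])), (13.192, array([-0.78 , -0.809,  0.191]))]
[(13.24, [-0.21, -0.69, 0.7]), (13.29, [-0.71, -0.21, 0.22]), (13.34, [-0.24, 0.08, 0.71]), (13.39, [0.24, 0.09, 0.58]), (13.44, [-0.97, -0.08, 0.06]), (13.49, [-0.05, 0.06, 0.53]), (13.54, [-0.01, 0.55, -0.52])]
14.1417 [ 0.06   0.322 -0.32 ] [-0.  0. -0.]
0.66
```

View pics/s2.png

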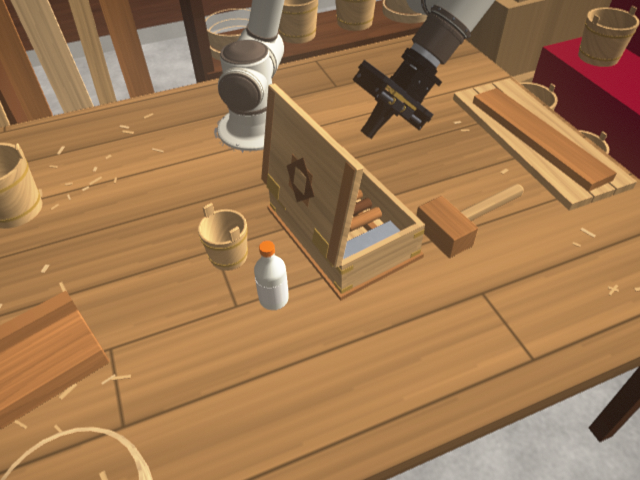

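The lid has tipped forward and is still well up, with its free edge running from (268,85) to (355,165). The finger waits ahead of it at (370,130). The contact trigger was only noise, so I keep waiting for the lid.

```bash
cat > s3.py <<'E'
from h import *
import collections
np.set_printoptions(precision=2,suppress=True)
ob=bot.get_obs;F=[];hit=0
for i in range(80):
    bot.pause(.05);f=ob()["wrist_force"];F.append(f)
    if i>6 and np.mean([x[2] for x in F[-3:]])<-1.5: hit=1;break
print(hit,ob()["clock"],np.array(F)[:,2])
bot.pause(.5);print(ob()["clock"],np.mean([ (bot.pause(.02),ob()["wrist_force"])[1] for _ in range(10)],axis=0))
snap("side","s3.png")
im,dd=snap("top","s3t.png");r=imaging.silhouettes("top","lid")
if r:
    print(r[0]["confidence"]);P=cloud("top",dd,r[0]["mask"]);np.save("lid3.npy",P)
    from fit import plane
    m,nv,Q=plane(P);print(m,nv,len(Q),len(P))
E
sed -i 's/^P=np.load/if __name__!="__main__": raise ImportError\n&/' fit.py; sed -i 's/    from fit import plane/    import types;exec(open("fit.py").read().split("if __name__")[0])/' s3.py; python3 s3.py
```

```text
1 16.5917 [ 0.52  0.41 -0.28  0.46 -0.52 -0.26 -0.42 -0.71 -0.09  0.5   0.92 -0.23
  0.78  0.16  0.11 -0.32 -0.23 -0.5   0.2   0.46 -0.39  0.13 -0.7   0.31
  0.14 -0.54  1.   -0.18 -0.14 -0.02 -0.37 -0.44 -0.09  0.08  0.16  0.68
 -0.39  0.6  -0.17  0.18  0.23  0.16  0.31 -0.89 -2.72 -2.74]
17.0917 [-0.56  1.47 -2.08]
0.77
[0.4505 0.0515 0.1869] [ 0.0984 -0.5936  0.7987] 26181 27480
```

View pics/s3.png

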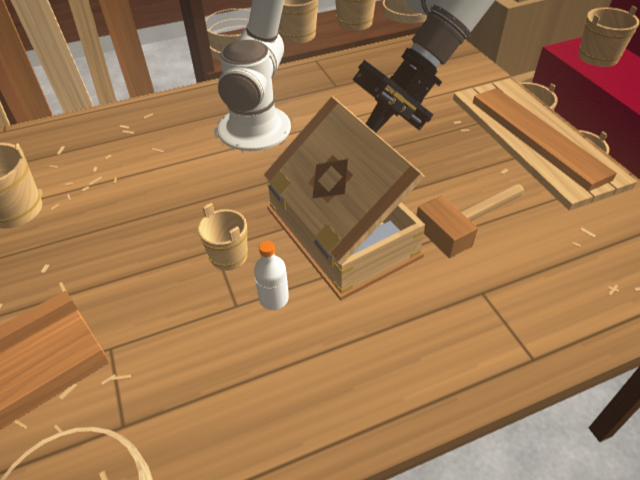

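The lid is caught and resting on the finger at about 0.645 rad, with the load steady at 2–3 N. My geometry puts the grasp point only about 7 mm below the underside. I'll flatten the finger to 30° while holding the lid, which lowers the grasp point further, hold there, and then lower it.

```bash
cat > s4.py <<'E'
from h import *
np.set_printoptions(precision=2,suppress=True)
phi=np.radians(30);o=ori(phi,1);Y=-.03;h=.0072;s=.017
ob=bot.get_obs
def ct(th):
    d,n=dn(phi)
    if phi>=th: return np.array([.225*np.cos(th),.1+.225*np.sin(th)])-h*n+s*d
    return np.array([(.225-s)*np.cos(th),.1+(.225-s)*np.sin(th)])-h*n
mf=lambda k=6:np.mean([(bot.pause(.02),ob()["wrist_force"])[1] for _ in range(k)],axis=0)
def L(p,v): bot.servo_line(W(p[0],Y,p[1]),attitude=o,speed=v)
L(ct(.66),.03)
bot.pause(.5);print("held",ob()["clock"],mf())
im,dd=snap("top","s4t.png");r=imaging.silhouettes("top","lid")
exec(open("fit.py").read().split("if __name__")[0])
if r: m,nv,Q=plane(cloud("top",dd,r[0]["mask"]));print("theta",np.arccos(abs(nv[2])),nv)
for th in np.r_[np.arange(.60,-.001,-.05),0]:
    L(ct(th),.03);print(round(th,2),round(ob()["clock"],2),mf(4))
print(ob()["clock"]);snap("side","s4.png")
im,dd=snap("top","s4u.png");r=imaging.silhouettes("top","lid")
if r: m,nv,Q=plane(cloud("top",dd,r[0]["mask"]));print("theta",np.arccos(abs(nv[2])),nv,m)
E
python3 s4.py
```

```text
held 18.3167 [ 0.47  0.48 -2.61]
theta 0.6608154315753746 [-0.1002  0.6055 -0.7895]
0.6 19.08 [ 0.1218  1.7675 -2.6092]
0.55 19.65 [-0.674   1.7673 -1.7152]
0.5 20.23 [-0.6286  2.6913 -1.8024]
0.45 20.82 [ 0.3619  1.8644 -1.8592]
0.4 21.41 [ 0.0391  2.6156 -2.5961]
0.35 22.0 [ 0.2663  2.7237 -2.7102]
0.3 22.59 [ 0.3371  3.0736 -2.6992]
0.25 23.18 [ 0.1033  3.3365 -2.3511]
0.2 23.77 [ 0.3862  3.5784 -2.2218]
0.15 24.37 [ 0.2352  4.1913 -2.2368]
0.1 24.96 [ 0.2153  4.2638 -2.3476]
0.05 25.55 [-0.1845  4.71   -3.6143]
-0.0 26.14 [-0.5632  5.2237 -3.1454]
0.0 26.46 [-0.3863  5.3417 -3.6017]
26.525
theta 0.0019148052716311905 [-0.0019 -0.0003  1.    ] [0.4471 0.0758 0.1158]
```

View pics/s4.png

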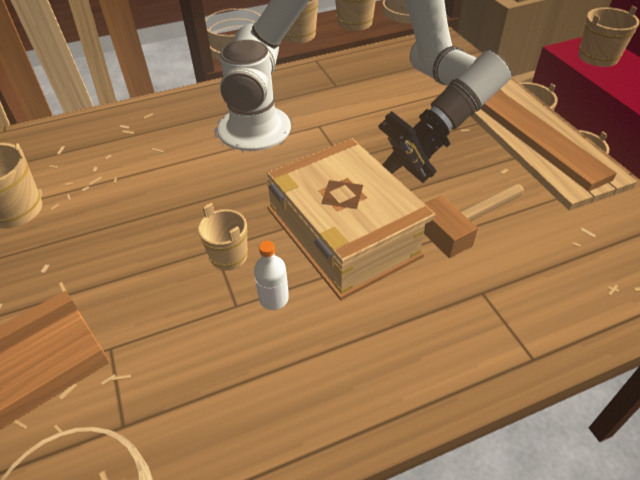

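The lid is down flat at about 0.002 rad, the finger still sits under the lip near (395,165), and the bystanders look unmoved. I'll draw the finger down and away, then recheck.

```bash
cat > s5.py <<'E'
exec(open("s4.py").read().split("L(ct(.66)")[0])
exec(open("fit.py").read().split("if __name__")[0])
p=ct(0)
p=p+[.002,-.006];L(p,.02);print(mf())
p=p+[.06,0.01];L(p,.05);print(mf())
p=p+[.03,0.10];L(p,.15);bot.pause(.3);print(mf(10))
np.set_printoptions(precision=4,suppress=True)
for c in ("top","side"):
    im,dd=snap(c,"s5%s.png"%c)
    for n in ("lid","pail","mallet","glue"):
        r=imaging.silhouettes(c,n)
        if not r: print(c,n,"none");continue
        P=cloud(c,dd,r[0]["mask"])
        if n=="lid":
            if c=="top": m,nv,Q=plane(P);print("theta",np.arccos(abs(nv[2])),m)
        else:
            try: print(c,n,round(r[0]["confidence"],2),np.median(P,0)-np.median(np.load(f"{c}_{n}.npy"),0))
            except FileNotFoundError: print(c,n,"no ref")
print(ob()["clock"])
E
python3 s5.py
```

```text
[0.169  0.2689 0.2367]
[-0.0819 -0.3001  0.1267]
[-0.1909 -0.0304  0.0224]
theta 7.455317662002635e-05 [0.4472 0.0756 0.1155]
top pail 0.95 [-0.002   0.0026  0.0052]
top mallet 0.82 [-0.0003 -0.0003 -0.0001]
top glue 0.56 [-0.0013  0.0078 -0.0103]
side pail 0.65 [ 0.1169  0.469  -0.0251]
side mallet 0.36 [-0.045  -0.2167  0.069 ]
side glue no ref
30.525
```

View pics/s5top.png

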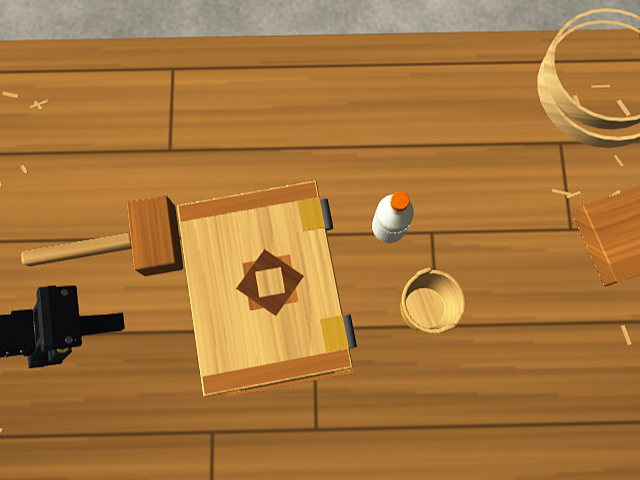

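The top view shows the lid shut and the hand clear at (80,325). The glue (cap at 400,201), pail (432,300) and mallet (155,235) are at the same pixels as at the start. The "side" finds for the pail and mallet are false hits: they differ by about 0.5 m and 0.2 m from the top view.

```bash
python3 -c "
from bench import bot
bot.hand_in()"
```

```text
the job is handed in; nothing more can be done
```

The lid is fully shut and I handed the job in at about 30.5 s; no verdict was reported.

**What I did:**
- **Tipping:** I hooked the closed fingertip over the lid's free edge and drew it forward past upright. The lid then fell on its own for about 3 s.
- **Catch:** The lid landed on the back of the waiting finger and stopped at about 0.65 rad. I flattened the finger to 30° while still holding it, which kept the grasp point safely under the board.
- **Lowering:** I let it down in small steps over about 8 s, at well under 0.3 rad/s by the commanded finger speed. Then I drew the finger down and away.

**Last checks:**
- **Lid angle:** the top camera gives about 0.000 rad.
- **Wrist force:** about zero, with the hand clear.
- **Bystanders:** the pail, mallet and glue appear at the same pixels as at the start in the top view.

**What disagreed:**
- **Early trigger:** my first contact trigger fired on force noise, so I waited on with a firmer one.
- **Finger thickness:** the finger turned out about 7 mm from axis to back at the tip, not 15 mm. The first catch therefore had the grasp point only about 7 mm below the underside; the required margin is 3 mm.
- **Side-camera detections:** the networks' final finds of the pail and mallet in the side picture were plainly wrong, so I went by the top view.
- **Glue offset:** the network's glue position shifted by up to about 10 mm, but more of the bottle shows now that the lid is down.

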